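# Find and release the heater-zone key left on

## Task

One of the four identical zone keys on the sheet former's console was left latched down. With a fingertip, tap all four lightly, one after the other from the robot's leftmost to its rightmost, never pushing a key that is up so far that it would latch too; then press the latched one all the way down and let go, so that it springs up and all four keys stand up. Lift nothing, and leave the loose wooden pieces and the cup where they stand.

Things in the scene. Friction and masses are not known exactly. Their poses are not given: they have to be found in the camera images.
- console: Green steel console with a flat aluminium top plate, fixed on the bench, 170 x 300 mm, 70 mm tall. Origin: centre of its underside; y along the row of keys to the robot's left, x away from the robot. Keys are push-push: an up key pushed about 9 mm down or more latches when let go; a latched one pushed to over 9.5 mm below up (best all the way) springs up when let go. A black bezel 42 x 42 x 3 mm frames each key.
- slot_1 (a point): Fixed point on the plate's surface under the centre of key place 1; place 1 is the leftmost as seen from the robot, place 4 the rightmost, 60 mm apart in a straight row. An up key's top is 18 mm above this point.
- slot_2 (a point): Fixed point on the plate's surface under the centre of key place 2; place 1 is the leftmost as seen from the robot, place 4 the rightmost, 60 mm apart in a straight row. An up key's top is 18 mm above this point.
- slot_3 (a point): Fixed point on the plate's surface under the centre of key place 3; place 1 is the leftmost as seen from the robot, place 4 the rightmost, 60 mm apart in a straight row. An up key's top is 18 mm above this point.
- slot_4 (a point): Fixed point on the plate's surface under the centre of key place 4; place 1 is the leftmost as seen from the robot, place 4 the rightmost, 60 mm apart in a straight row. An up key's top is 18 mm above this point.
- key_a: One of four identical square white push keys, cap 32 x 32 mm, which key is in which place varies. Origin: centre of its top face, z up. Up: top 18 mm above the plate. Latched: 5.7 mm lower than up; all the way down: 13 mm lower. An up key yields from 1.7 N: 2 mm down at 2.6 N, 5 mm at 4 N, 13 mm at 7.5 N. A latched key is firm up to 4.2 N, then yields likewise.
- key_b: One of four identical square white push keys, cap 32 x 32 mm, which key is in which place varies. Origin: centre of its top face, z up. Up: top 18 mm above the plate. Latched: 5.7 mm lower than up; all the way down: 13 mm lower. An up key yields from 1.7 N: 2 mm down at 2.6 N, 5 mm at 4 N, 13 mm at 7.5 N. A latched key is firm up to 4.2 N, then yields likewise.
- key_c: One of four identical square white push keys, cap 32 x 32 mm, which key is in which place varies. Origin: centre of its top face, z up. Up: top 18 mm above the plate. Latched: 5.7 mm lower than up; all the way down: 13 mm lower. An up key yields from 1.7 N: 2 mm down at 2.6 N, 5 mm at 4 N, 13 mm at 7.5 N. A latched key is firm up to 4.2 N, then yields likewise.
- key_d: One of four identical square white push keys, cap 32 x 32 mm, which key is in which place varies. Origin: centre of its top face, z up. Up: top 18 mm above the plate. Latched: 5.7 mm lower than up; all the way down: 13 mm lower. An up key yields from 1.7 N: 2 mm down at 2.6 N, 5 mm at 4 N, 13 mm at 7.5 N. A latched key is firm up to 4.2 N, then yields likewise.
- plug: Loose turned wooden plug, 36 mm across, 28 mm tall, standing on the console's plate beyond the keys. Origin: centre of its underside.
- dome: Loose round wooden mould, 64 mm across the foot, 53 mm tall, on the bench left of the console. Origin: centre of its underside.
- cup: Loose blue plastic cup, 68 mm across, 70 mm tall, on the bench right of the console. Origin: centre of its underside.
- clamp_pad: Loose wooden pad 50 x 90 x 22 mm with a steel stud 24 mm across and 20 mm tall on it, on the bench beyond the console. Origin: centre of its underside.

How it is judged:
On the way, in this order (a step that is already met when the one before it is completed fails the run):
1. the leftmost key is tapped with the fingers (((contact force between the fingers and key_a above 0.3 N and horizontal distance between key_a and slot_1 below 0.012 m) or (contact force between the fingers and key_b above 0.3 N and horizontal distance between key_b and slot_1 below 0.012 m) or (contact force between the fingers and key_c above 0.3 N and horizontal distance between key_c and slot_1 below 0.012 m) or (contact force between the fingers and key_d above 0.3 N and horizontal distance between key_d and slot_1 below 0.012 m))).
2. the second key is tapped with the fingers (((contact force between the fingers and key_a above 0.3 N and horizontal distance between key_a and slot_2 below 0.012 m) or (contact force between the fingers and key_b above 0.3 N and horizontal distance between key_b and slot_2 below 0.012 m) or (contact force between the fingers and key_c above 0.3 N and horizontal distance between key_c and slot_2 below 0.012 m) or (contact force between the fingers and key_d above 0.3 N and horizontal distance between key_d and slot_2 below 0.012 m))).
3. the third key is tapped with the fingers (((contact force between the fingers and key_a above 0.3 N and horizontal distance between key_a and slot_3 below 0.012 m) or (contact force between the fingers and key_b above 0.3 N and horizontal distance between key_b and slot_3 below 0.012 m) or (contact force between the fingers and key_c above 0.3 N and horizontal distance between key_c and slot_3 below 0.012 m) or (contact force between the fingers and key_d above 0.3 N and horizontal distance between key_d and slot_3 below 0.012 m))).
4. the rightmost key is tapped with the fingers (((contact force between the fingers and key_a above 0.3 N and horizontal distance between key_a and slot_4 below 0.012 m) or (contact force between the fingers and key_b above 0.3 N and horizontal distance between key_b and slot_4 below 0.012 m) or (contact force between the fingers and key_c above 0.3 N and horizontal distance between key_c and slot_4 below 0.012 m) or (contact force between the fingers and key_d above 0.3 N and horizontal distance between key_d and slot_4 below 0.012 m))).
5. the latched key has been released: all four keys stand up (z of each of key_a, key_b, key_c, key_d in the frame of console above 0.0862 m), for 0.2 s.
At the end, for the whole second after the job is handed in: All four keys stand up (tops within 1.8 mm of the full up height of 88 mm above the console's underside) and each of the four loose things is within 15 mm of where it stood (all of step 5 and distance of each of plug, dome, cup, clamp_pad from where it was at the start of the episode below 0.015 m); the robot touches nothing.
It fails at once if a key that was up is pushed more than 8.5 mm down while another is still latched down ((z of key_a in the frame of console below 0.0835 m and z of key_b in the frame of console below 0.0795 m) or (z of key_a in the frame of console below 0.0835 m and z of key_c in the frame of console below 0.0795 m) or (z of key_a in the frame of console below 0.0835 m and z of key_d in the frame of console below 0.0795 m) or (z of key_b in the frame of console below 0.0835 m and z of key_a in the frame of console below 0.0795 m) or (z of key_b in the frame of console below 0.0835 m and z of key_c in the frame of console below 0.0795 m) or (z of key_b in the frame of console below 0.0835 m and z of key_d in the frame of console below 0.0795 m) or (z of key_c in the frame of console below 0.0835 m and z of key_a in the frame of console below 0.0795 m) or (z of key_c in the frame of console below 0.0835 m and z of key_b in the frame of console below 0.0795 m) or (z of key_c in the frame of console below 0.0835 m and z of key_d in the frame of console below 0.0795 m) or (z of key_d in the frame of console below 0.0835 m and z of key_a in the frame of console below 0.0795 m) or (z of key_d in the frame of console below 0.0835 m and z of key_b in the frame of console below 0.0795 m) or (z of key_d in the frame of console below 0.0835 m and z of key_c in the frame of console below 0.0795 m)).
It fails at once if a loose bystander is lifted or shifted by more than 15 mm (distance of any of plug, dome, cup, clamp_pad from where it was at the start of the episode above 0.015 m).
It also fails if it takes over 45 s, if anything falls off the work surface, if the arm or the gripper's body presses on something with over 40 N, if the wrist force passes 120 N, or if a joint passes its speed limit or range.

## Robot

A 6-joint arm with a two-finger parallel gripper is mounted at the origin on the work surface. World frame = base frame: x ahead of the robot, y to its left, z up, the work surface at z = 0. Lengths are in m, angles in rad, forces in N, time in s.
With the tool pointing down it reaches from about 0.4 to 0.825 m from the base axis. Payload 7 kg.
Tool frame: the origin (TCP) lies midway between the tips of the shut fingers; the grasp point (between the pads) lies 19 mm behind it (arm.hold_point_z is the distance from the TCP to the grasp point, in m); z points along the fingers, y is the line along which they close (so a half turn about z gives the same grasp; the last joint's range is limited). The gripper opens to 88 mm and grips with 3 to 60 N. Pads are 19 mm wide; open, the fingers measure 130 mm over their backs; the gripper's body (78 mm by 193 mm) begins 47 mm behind the grasp point.
Start: joints at [-1.047, 0.359, 0.012, 0, -1.224, -0.288], TCP at [0.158, -0.656, 0.204] pointing down, gripper open.
Joint ranges: [-3.07, 3.07], [-1.43, 2.12], [-1.02, 1.25], [-3.03, 1.67], [-3.05, -0], [-3.03, 3.03]. Speed limits (rad/s): [2.39, 2.39, 3.01, 3.14, 3.14, 3.14].

## Interface

Orientations are given as [roll, pitch, yaw] about the fixed x, y, z axes, in that order (R = Rz(yaw) Ry(pitch) Rx(roll)).
In Python, from bench import arm gives the robot as it stands.
- The arm moves only by the tool jog_arm, never from a script. Its argument "moves" is a list of rows, each an object with "slide": the shift along the tool's x, y, z in cm, a list of three; "roll": the turn about the tool's z in degrees; "jaw": the closure, from 0 (fully open) to 1 (shut). In form: [{"slide": [tx, ty, tz], "roll": roll, "jaw": jaw}, ...]. A call has 1 to 10 rows; each row is the pose to reach, as a shift and turn from the pose commanded when the call began, along the tool's axes at that moment; what a row does not reach only later rows make up. A row lasts 1/12 s, in which the tool goes at most 41.7 mm and 7.16 degrees, less where a joint would pass 70% of its speed; a pose out of reach is approached as far as the arm can. A call with a gripper value outside its range is refused whole. The fingers move at their own pace and stop on an object; "squeeze" is the grip in N (left out, the last holds). Time passes only in rows, so rows that repeat a pose let the fingers close. It gives the time, the measured TCP pose, the force, the opening and the grip force at its end, in the units of the state.
- arm.get_obs(): the state, without advancing time (a new reading comes with each control period).
- arm.read_camera(name): name is "scene" or "top"; returns a dict with "pixels" (420x560x3 uint8, red, green, blue), "range_z" (420x560 float32, m along the optical axis (not along the pixel's ray), 0 where there is no reading), "fx", "fy", "cx", "cy" (pixels), "dist_coeffs" ([k1, k2, p1, p2, k3] as OpenCV has them; the pictures are not rectified), "pose" (4x4, takes a point from camera to world coordinates). Camera axes: x right, y down, z forward; pixel columns grow to the right and rows downward; lengths in m; the calibration is good to about 2 mm. A picture is of the moment at which its call begins.
- arm.finish_job(): hands the job in; it is judged then, once.
The state is a dict: "clock": time; "joint_positions": joint angles; "dq": joint speeds; "joint_torque": joint torques, N m; "position": TCP position; "orientation": TCP orientation; "wrist_force": force on the tool from outside, world axes, zero at the start; "wrist_torque": the same for the moment, N m; "finger_gap": finger opening in m; "gripper_force": force on a finger pad.
Only numpy, scipy, OpenCV 4.12 (cv2) and the standard library are available. Lean on these libraries where they do the work, as an engineer would, in place of code of your own. Each camera call takes 0.05 s, during which the arm holds its last target. There are 200 camera calls.

## Working session

There is one attempt and no reset: what is moved stays moved. The work goes in short steps, Python scripts to look and compute and a tool call to move; the robot and the scene stay as the last step left them, time stands still between calls to the robot, and variables do not carry over. Pictures are saved under pics/ and viewed, at most 10 in all, crops included, and the job is handed in when it is done.

Besides the shell and the picture viewer there is one more tool, called after "Request:" by a JSON object that holds its "method" and its "body", one argument or row to a line. jog_arm: Moves the arm, as the interface text tells. Its arguments: {"type":"object","properties":{"moves":{"type":"array","items":{"type":"object","properties":{"slide":{"type":"array","items":{"type":"number"}},"roll":{"type":"number"},"jaw":{"type":"number"}}}},"squeeze":{"type":"number"}},"required":["moves"]}

```bash
mkdir -p pics
cat > h.py <<'E'
import numpy as np, cv2
from bench import arm
def cloud(c):
    h,w=c["range_z"].shape
    K=np.array([[c["fx"],0,c["cx"]],[0,c["fy"],c["cy"]],[0,0,1.]])
    u,v=np.meshgrid(np.arange(w),np.arange(h))
    p=cv2.undistortPoints(np.stack([u,v],-1).reshape(-1,1,2).astype(float),K,np.array(c["dist_coeffs"])).reshape(h,w,2)
    z=c["range_z"][...,None]
    P=np.concatenate([p*z,z],-1)
    T=np.array(c["pose"]); W=P@T[:3,:3].T+T[:3,3]
    W[c["range_z"]==0]=np.nan
    return W
E
python3 - <<'E'
from h import *
for n in("top","scene"):
    c=arm.read_camera(n); cv2.imwrite(f"pics/{n}1.png",c["pixels"][...,::-1]); np.savez(f"{n}1.npz",W=cloud(c),rgb=c["pixels"])
print(arm.get_obs())
E
```

```text
{'clock': 0.1, 'joint_positions': array([-1.04689991e+00,  3.59288586e-01,  1.11222454e-02, -2.92972578e-04,
       -1.22406774e+00, -2.88096769e-01]), 'dq': array([-0.00022715, -0.00206037,  0.00269271,  0.001501  , -0.00032065,
        0.00014588]), 'joint_torque': array([-1.55753703e-03, -5.84164560e+01,  2.93747234e+01,  7.01548398e+00,
        1.01485665e-02, -5.25106759e-05]), 'position': array([ 0.15754552, -0.65587127,  0.20352415]), 'orientation': array([ 3.14013590e+00, -1.44465044e-04, -2.90589266e+00]), 'wrist_force': array([-0.22244444,  0.19888494, -0.72398032]), 'wrist_torque': array([-0.01189862, -0.02124289, -0.01105314]), 'gripper_force': 0.0, 'finger_gap': 0.0877869680084563}
```

View pics/top1.png

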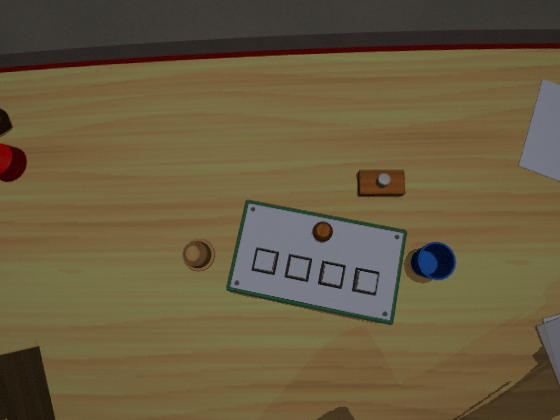

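View pics/scene1.png

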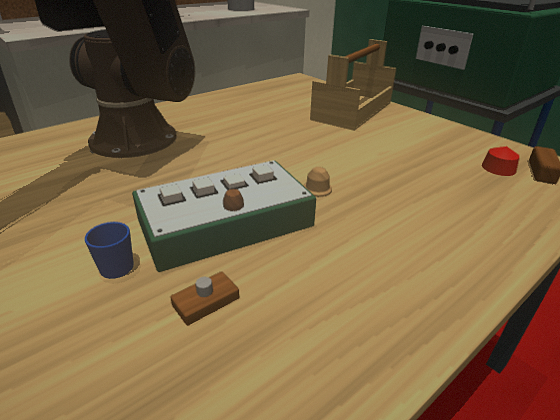

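The top view shows keys at about (265,261), (298,267), (332,274) and (366,281), with the plug at (323,231). In the scene view the key at (235,182), which is place 2, looks lower than the others.

Run:
```python
from h import *
d=np.load("top1.npz"); W=d["W"]; rgb=d["rgb"].astype(int)
ks=[(265,261),(298,267),(332,274),(366,281)]
C=[]
for u,v in ks:
    p=W[v-4:v+5,u-4:u+5].reshape(-1,3); C.append(np.nanmedian(p,0)); print("key",C[-1].round(4))
# refine centre: white caps inside black bezel
g=rgb.mean(-1)
for u,v in ks:
    m=np.zeros(g.shape,np.uint8); m[v-18:v+19,u-18:u+19]=(g[v-18:v+19,u-18:u+19]<90)
    n,l,s,c=cv2.connectedComponentsWithStats(m); i=1+s[1:,4].argmax()
    r=cv2.minAreaRect(np.argwhere(l==i)[:,::-1].astype(np.float32)); 
    a,b=np.round(r[0]).astype(int); print("bezel",r, W[b-2:b+3,a-2:a+3].reshape(-1,3).mean(0).round(4))
# plate via height
for (u,v) in [(282,240),(350,250),(260,290),(380,305),(323,231),(198,254),(433,262),(384,180)]:
    print((u,v),np.nanmedian(W[v-2:v+3,u-2:u+3].reshape(-1,3),0).round(4))
S=np.load("scene1.npz")["W"]
for (u,v) in [(264,173),(234,181),(204,187),(172,195),(215,210),(280,200)]:
    print("s",(u,v),np.nanmedian(S[v-2:v+3,u-2:u+3].reshape(-1,3),0).round(4))
m=(W[...,2]>.06)&(W[...,2]<.08)&(W[...,0]>.3); m[:180]=0
r=cv2.minAreaRect(W[m][:,:2].astype(np.float32)); print(r,m.sum())
```

```text
key [0.4948 0.068  0.0884]
key [0.4836 0.0108 0.0828]
key [ 0.4703 -0.0473  0.0882]
key [ 0.4572 -0.1047  0.0886]
bezel ((264.8653564453125, 260.673095703125), (23.92616844177246, 24.122283935546875), 11.309932708740234) [0.4948 0.0679 0.0883]
bezel ((298.0, 267.5), (24.122283935546875, 24.122283935546875), 11.309932708740234) [0.4819 0.0109 0.0826]
bezel ((331.34613037109375, 274.26922607421875), (24.710630416870117, 24.318397521972656), 11.309932708740234) [nan nan nan]
bezel ((365.16217041015625, 281.0270080566406), (24.3310489654541, 24.9886474609375), 9.462322235107422) [ 0.4573 -0.103   0.0882]
(282, 240) [0.5329 0.0384 0.0703]
(350, 250) [ 0.5122 -0.0823  0.0707]
(260, 290) [0.445  0.0788 0.0706]
(380, 305) [ 0.4155 -0.1299  0.0703]
(323, 231) [ 0.5437 -0.0337  0.0983]
(198, 254) [0.5121 0.1957 0.0505]
(433, 262) [ 0.4904 -0.25    0.0055]
(384, 180) [ 0.6465 -0.1575  0.0418]
s (264, 173) [0.5089 0.063  0.0867]
s (234, 181) [0.4926 0.0046 0.0817]
s (204, 187) [ 0.4836 -0.0537  0.0863]
s (172, 195) [ 0.472  -0.1109  0.0856]
s (215, 210) [ 0.5379 -0.0657  0.0697]
s (280, 200) [0.5816 0.0423 0.0696]
((0.4756857752799988, 0.1411437690258026), (0.25551486015319824, 0.8162147402763367), 7.016258239746094) 14717
```

Heights agree with the given sizes: the plate is at 0.070, up keys at 0.088 and the key at place 2 at 0.0827, so place 2 is the latched one. I'll work out the shifts in the tool frame.

```bash
cat >> h.py <<'E'
from scipy.spatial.transform import Rotation as Ro
KEYS=[np.array([.4762,-.0183])+s*np.array([.2147,.9767]) for s in(.09,.03,-.03,-.09)]
def to(x,y,z):
    o=arm.get_obs(); return (100*Ro.from_euler("xyz",o["orientation"]).as_matrix().T@(np.array([x,y,z])-o["position"])).round(2)
E
python3 - <<'E'
from h import *
for k in KEYS: print(k.round(4),to(*k,.2035))
E
```

```text
[0.4955 0.0696] [-49.8   62.65   0.09]
[0.4826 0.011 ] [-47.18  57.25   0.08]
[ 0.4698 -0.0476] [-44.56  51.85   0.07]
[ 0.4569 -0.1062] [-41.94  46.46   0.06]
```

Request:
{"method": "jog_arm", "body": {
  "moves": [
    {"slide":[-33,25,0],"roll":0,"jaw":1},
    {"slide":[-33,25,0],"roll":0,"jaw":1},
    {"slide":[-33,25,0],"roll":0,"jaw":1},
    {"slide":[-33,25,0],"roll":0,"jaw":1},
    {"slide":[-33,25,0],"roll":0,"jaw":1},
    {"slide":[-33,25,0],"roll":0,"jaw":1},
    {"slide":[-33,25,0],"roll":0,"jaw":1},
    {"slide":[-33,25,0],"roll":0,"jaw":1},
    {"slide":[-33,25,0],"roll":0,"jaw":1},
    {"slide":[-33,25,0],"roll":0,"jaw":1}
  ],
  "squeeze": 10
}}

```text
clock: 0.93
position: [0.421, -0.334, 0.2043]
orientation: [3.141, 0.0, -2.906]
wrist_force: [1.3, -1.2, 0.2]
finger_gap: 0.0263
gripper_force: 0.0
```

Run:
```python
from h import *
print(arm.get_obs()["position"],to(*KEYS[0],.14))
```

```text
[ 0.4209892  -0.33404161  0.20433804] [-16.69  37.5    6.44]
```

Request:
{"method": "jog_arm", "body": {
  "moves": [
    {"slide":[-16.7,37.5,6.4],"roll":0,"jaw":1},
    {"slide":[-16.7,37.5,6.4],"roll":0,"jaw":1},
    {"slide":[-16.7,37.5,6.4],"roll":0,"jaw":1},
    {"slide":[-16.7,37.5,6.4],"roll":0,"jaw":1},
    {"slide":[-16.7,37.5,6.4],"roll":0,"jaw":1},
    {"slide":[-16.7,37.5,6.4],"roll":0,"jaw":1},
    {"slide":[-16.7,37.5,6.4],"roll":0,"jaw":1},
    {"slide":[-16.7,37.5,6.4],"roll":0,"jaw":1},
    {"slide":[-16.7,37.5,6.4],"roll":0,"jaw":1},
    {"slide":[-16.7,37.5,6.4],"roll":0,"jaw":1}
  ]
}}

```text
clock: 1.77
position: [0.4946, 0.0697, 0.1401]
orientation: [3.141, 0.0, -2.905]
wrist_force: [1.3, -1.4, 0.3]
finger_gap: 0.0007
gripper_force: 0.0
```

Request:
{"method": "jog_arm", "body": {
  "moves": [
    {"slide":[0,0,0]},
    {"slide":[0,0,0]},
    {"slide":[0,0,0]},
    {"slide":[0,0,0]}
  ]
}}

```text
schema error: expected keys slide, roll, jaw
```

Run:
```python
from h import *
print(arm.get_obs()["position"],arm.get_obs()["wrist_force"],to(*KEYS[0],.095))
c=arm.read_camera("scene"); cv2.imwrite("pics/s2.png",cv2.resize(c["pixels"][100:260,100:380,::-1],None,fx=2.5,fy=2.5))
```

```text
[0.49462608 0.0696886  0.14011896] [ 1.33980906 -1.3985068   0.27135735] [-0.08 -0.03  4.51]
```

View pics/s2.png

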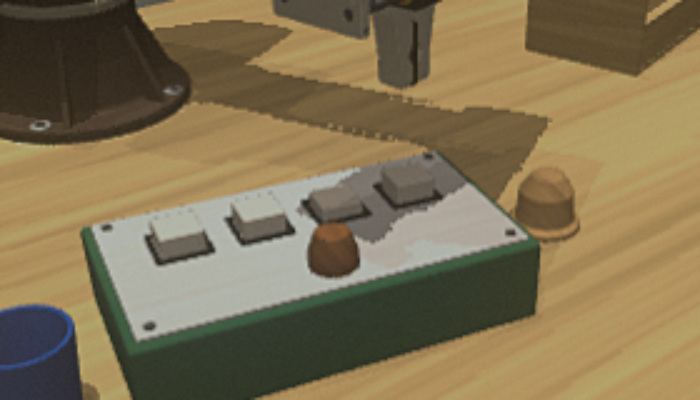

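The shut fingertip hangs over key 1 (crop at 405,185). The third key from the left in the crop (335,203), place 2, is the low one. Now I'll descend gently.

Request:
{"method": "jog_arm", "body": {
  "moves": [
    {"slide":[0,0,3],"roll":0,"jaw":1},
    {"slide":[0,0,4.5],"roll":0,"jaw":1},
    {"slide":[0,0,5.0],"roll":0,"jaw":1},
    {"slide":[0,0,5.2],"roll":0,"jaw":1},
    {"slide":[0,0,5.3],"roll":0,"jaw":1},
    {"slide":[0,0,5.4],"roll":0,"jaw":1},
    {"slide":[0,0,5.4],"roll":0,"jaw":1}
  ]
}}

```text
clock: 2.4
position: [0.4955, 0.0674, 0.0872]
orientation: [3.141, 0.001, -2.906]
wrist_force: [0.6, 0.3, -0.3]
finger_gap: 0.0008
gripper_force: 0.0
```

Request:
{"method": "jog_arm", "body": {
  "moves": [
    {"slide":[0,0,0.1],"roll":0,"jaw":1},
    {"slide":[0,0,0.1],"roll":0,"jaw":1},
    {"slide":[0,0,0.1],"roll":0,"jaw":1}
  ]
}}

```text
clock: 2.65
position: [0.4951, 0.0674, 0.0857]
orientation: [3.141, 0.001, -2.906]
wrist_force: [0.2, 0.5, 0.5]
finger_gap: 0.0004
gripper_force: 0.0
```

Request:
{"method": "jog_arm", "body": {
  "moves": [
    {"slide":[0,0,0.1],"roll":0,"jaw":1},
    {"slide":[0,0,0.1],"roll":0,"jaw":1},
    {"slide":[0,0,0.1],"roll":0,"jaw":1}
  ]
}}

```text
clock: 2.9
position: [0.4949, 0.0675, 0.0844]
orientation: [3.142, -0.0, -2.906]
wrist_force: [-0.5, 0.9, -0.5]
finger_gap: 0.0009
gripper_force: 0.0
```

Run:
```python
from h import *
f=[]
for i in range(4):
    c=arm.read_camera("scene"); o=arm.get_obs(); f.append(o["wrist_force"]); print(o["position"].round(4),o["wrist_force"].round(2),o["joint_torque"][:3].round(2))
S=cloud(c)
for (u,v) in [(264,173),(258,176),(268,176),(262,180),(234,181),(204,187),(172,195)]:
    print("s",(u,v),np.nanmedian(S[v-1:v+2,u-1:u+2].reshape(-1,3),0).round(4))
cv2.imwrite("pics/s3.png",cv2.resize(c["pixels"][120:220,150:340,::-1],None,fx=4,fy=4,interpolation=cv2.INTER_NEAREST))
```

```text
[0.4949 0.0675 0.0844] [ 0.05 -0.21  0.1 ] [-2.000e-02 -3.877e+01  2.336e+01]
[0.4949 0.0675 0.0844] [-0.38  0.45  0.21] [-1.000e-02 -3.876e+01  2.336e+01]
[0.4949 0.0675 0.0843] [-0.04  0.14  0.23] [-1.000e-02 -3.876e+01  2.337e+01]
[0.4949 0.0675 0.0844] [-0.53  0.1  -0.45] [ -0.   -38.76  23.37]
s (264, 173) [0.5096 0.0621 0.0872]
s (258, 176) [0.5062 0.0509 0.082 ]
s (268, 176) [0.5129 0.069  0.0791]
s (262, 180) [0.5098 0.0565 0.0733]
s (234, 181) [0.4921 0.0046 0.0819]
s (204, 187) [ 0.4842 -0.0547  0.0874]
s (172, 195) [ 0.4724 -0.1114  0.0851]
```

View pics/s3.png

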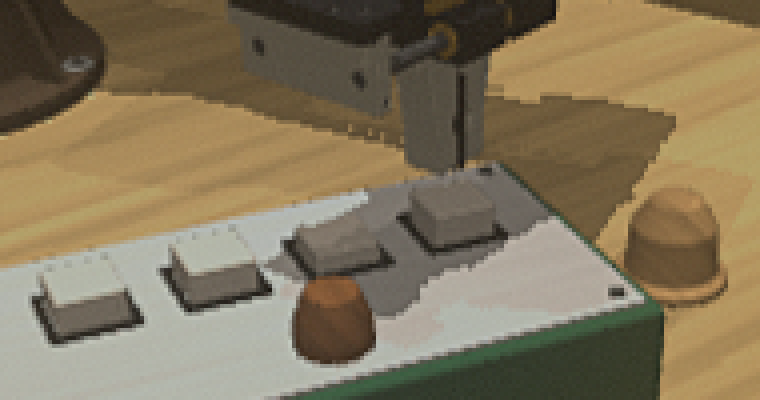

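The finger bottom at crop (435,168) shows above or behind key 1's top edge (455,180), so it isn't touching. I'll measure the fingertip itself with the depth data.

Run:
```python
from h import *
c=arm.read_camera("scene");S=cloud(c);print(np.array(c["pose"]).round(3))
for v in range(146,180,2): print(v,[S[v,u].round(3).tolist() for u in(254,259,264,269)])
c=arm.read_camera("top");cv2.imwrite("pics/t2.png",cv2.resize(c["pixels"][190:340,190:420,::-1],None,fx=3,fy=3)); print(np.array(c["pose"]).round(3))
```

```text
[[ 0.634  0.433 -0.641  1.033]
 [ 0.773 -0.343  0.533 -0.344]
 [ 0.011 -0.834 -0.552  0.443]
 [ 0.     0.     0.     1.   ]]
146 [[0.498, 0.048, 0.142], [0.509, 0.051, 0.145], [0.504, 0.067, 0.139], [0.503, 0.079, 0.135]]
148 [[0.499, 0.048, 0.139], [0.509, 0.051, 0.141], [nan, nan, nan], [0.504, 0.078, 0.132]]
150 [[0.499, 0.047, 0.135], [0.51, 0.051, 0.138], [0.505, 0.066, 0.131], [0.504, 0.079, 0.128]]
152 [[0.497, 0.049, 0.13], [0.509, 0.051, 0.133], [0.504, 0.067, 0.127], [0.501, 0.081, 0.122]]
154 [[0.498, 0.048, 0.126], [0.509, 0.051, 0.129], [0.503, 0.067, 0.122], [0.503, 0.079, 0.119]]
156 [[0.496, 0.049, 0.121], [0.505, 0.054, 0.123], [0.504, 0.066, 0.119], [0.502, 0.08, 0.114]]
158 [[0.497, 0.048, 0.118], [0.507, 0.052, 0.12], [0.502, 0.068, 0.114], [0.502, 0.08, 0.11]]
160 [[0.495, 0.05, 0.112], [0.509, 0.051, 0.118], [0.503, 0.067, 0.11], [0.336, 0.213, 0.0]]
162 [[0.493, 0.051, 0.107], [0.508, 0.052, 0.113], [0.503, 0.067, 0.106], [0.453, 0.119, 0.07]]
164 [[0.328, 0.172, -0.001], [0.447, 0.097, 0.07], [0.454, 0.105, 0.07], [0.458, 0.115, 0.068]]
166 [[0.448, 0.084, 0.07], [0.454, 0.092, 0.07], [0.488, 0.079, 0.087], [0.467, 0.108, 0.07]]
168 [[0.483, 0.058, 0.088], [0.487, 0.067, 0.087], [0.494, 0.074, 0.087], [0.501, 0.081, 0.088]]
170 [[0.489, 0.053, 0.088], [0.495, 0.061, 0.087], [0.501, 0.069, 0.088], [0.506, 0.077, 0.087]]
172 [[0.488, 0.054, 0.082], [0.502, 0.056, 0.088], [0.506, 0.065, 0.087], [0.513, 0.072, 0.087]]
174 [[0.488, 0.054, 0.078], [0.508, 0.051, 0.087], [0.511, 0.061, 0.086], [0.514, 0.071, 0.084]]
176 [[0.487, 0.054, 0.073], [0.508, 0.051, 0.083], [0.512, 0.06, 0.082], [0.514, 0.071, 0.079]]
178 [[0.492, 0.051, 0.072], [0.508, 0.051, 0.079], [0.509, 0.062, 0.076], [0.513, 0.071, 0.074]]
[[-0.016 -0.983  0.184  0.457]
 [-0.999  0.025  0.046  0.011]
 [-0.049 -0.183 -0.982  0.761]
 [ 0.     0.     0.     1.   ]]
```

View pics/t2.png

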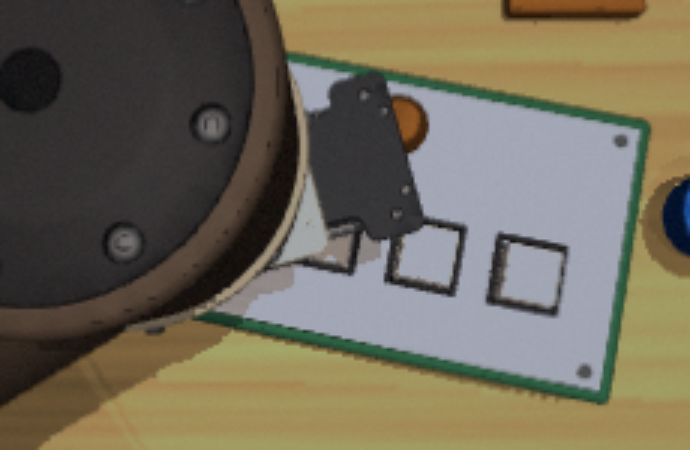

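The real fingertip is at z of about 0.104, roughly 20 mm above what the TCP reading implies. The horizontal position agrees. I'll continue down on the force reading.

Request:
{"method": "jog_arm", "body": {
  "moves": [
    {"slide":[0,0,0.5],"roll":0,"jaw":1},
    {"slide":[0,0,0.9],"roll":0,"jaw":1},
    {"slide":[0,0,1.2],"roll":0,"jaw":1},
    {"slide":[0,0,1.2],"roll":0,"jaw":1},
    {"slide":[0,0,1.2],"roll":0,"jaw":1}
  ]
}}

```text
clock: 3.62
position: [0.4947, 0.0674, 0.072]
orientation: [-3.141, -0.001, -2.906]
wrist_force: [-0.0, 0.6, 0.2]
finger_gap: 0.0006
gripper_force: 0.0
```

Request:
{"method": "jog_arm", "body": {
  "moves": [
    {"slide":[0,0,0.1],"roll":0,"jaw":1},
    {"slide":[0,0,0.2],"roll":0,"jaw":1},
    {"slide":[0,0,0.2],"roll":0,"jaw":1},
    {"slide":[0,0,0.2],"roll":0,"jaw":1}
  ]
}}

```text
clock: 3.95
position: [0.4949, 0.0675, 0.0704]
orientation: [-3.142, 0.0, -2.906]
wrist_force: [-0.7, 0.1, -1.3]
finger_gap: 0.0004
gripper_force: 0.0
```

Run:
```python
from h import *
print(arm.hold_point_z)
c=arm.read_camera("scene");S=cloud(c)
for v in range(158,178,2): print(v,[S[v,u].round(3).tolist() for u in(254,259,264,269)])
```

```text
0.0188
158 [[0.499, 0.047, 0.119], [0.508, 0.052, 0.121], [0.504, 0.067, 0.115], [0.501, 0.081, 0.109]]
160 [[0.494, 0.05, 0.112], [0.51, 0.05, 0.118], [0.502, 0.068, 0.11], [0.501, 0.081, 0.105]]
162 [[0.496, 0.049, 0.108], [0.508, 0.051, 0.113], [0.503, 0.067, 0.106], [0.503, 0.079, 0.102]]
164 [[0.495, 0.049, 0.104], [0.506, 0.053, 0.107], [0.505, 0.066, 0.103], [0.503, 0.08, 0.098]]
166 [[0.496, 0.049, 0.1], [0.507, 0.052, 0.104], [0.504, 0.066, 0.098], [0.465, 0.109, 0.069]]
168 [[0.495, 0.05, 0.095], [0.506, 0.053, 0.099], [0.503, 0.067, 0.093], [0.5, 0.082, 0.087]]
170 [[0.487, 0.055, 0.086], [0.506, 0.053, 0.095], [0.502, 0.068, 0.088], [0.508, 0.075, 0.088]]
172 [[0.488, 0.054, 0.083], [0.502, 0.056, 0.088], [0.507, 0.064, 0.087], [0.512, 0.072, 0.087]]
174 [[0.489, 0.054, 0.079], [0.508, 0.051, 0.088], [0.51, 0.062, 0.085], [0.512, 0.072, 0.082]]
176 [[0.489, 0.053, 0.074], [0.51, 0.05, 0.085], [0.512, 0.06, 0.082], [0.514, 0.071, 0.079]]
```

Request:
{"method": "jog_arm", "body": {
  "moves": [
    {"slide":[0,0,0.1],"roll":0,"jaw":1},
    {"slide":[0,0,0.2],"roll":0,"jaw":1},
    {"slide":[0,0,0.2],"roll":0,"jaw":1},
    {"slide":[0,0,0.2],"roll":0,"jaw":1}
  ]
}}

```text
clock: 4.33
position: [0.4948, 0.0675, 0.0683]
orientation: [-3.142, -0.0, -2.906]
wrist_force: [-0.7, -0.0, -0.0]
finger_gap: 0.0005
gripper_force: 0.0
```

Request:
{"method": "jog_arm", "body": {
  "moves": [
    {"slide":[0,0,0.1],"roll":0,"jaw":1},
    {"slide":[0,0,0.1],"roll":0,"jaw":1},
    {"slide":[0,0,0.1],"roll":0,"jaw":1}
  ]
}}

```text
clock: 4.58
position: [0.4949, 0.0675, 0.0673]
orientation: [-3.142, -0.0, -2.906]
wrist_force: [-0.5, 0.5, -0.2]
finger_gap: 0.0006
gripper_force: 0.0
```

Request:
{"method": "jog_arm", "body": {
  "moves": [
    {"slide":[0,0,0.1],"roll":0,"jaw":1},
    {"slide":[0,0,0.1],"roll":0,"jaw":1},
    {"slide":[0,0,0.1],"roll":0,"jaw":1}
  ]
}}

```text
clock: 4.83
position: [0.4949, 0.0675, 0.0663]
orientation: [-3.142, -0.0, -2.906]
wrist_force: [-0.3, -0.5, 0.1]
finger_gap: 0.0004
gripper_force: 0.0
```

Request:
{"method": "jog_arm", "body": {
  "moves": [
    {"slide":[0,0,0.1],"roll":0,"jaw":1},
    {"slide":[0,0,0.1],"roll":0,"jaw":1},
    {"slide":[0,0,0.1],"roll":0,"jaw":1}
  ]
}}

```text
clock: 5.08
position: [0.4949, 0.0675, 0.0655]
orientation: [-3.142, 0.0, -2.906]
wrist_force: [0.1, -0.1, 2.4]
finger_gap: 0.0005
gripper_force: 1.0
```

Run:
```python
from h import *
f=[]
for i in range(3):
    c=arm.read_camera("scene"); f.append(arm.get_obs()["wrist_force"])
print(np.mean(f,0))
S=cloud(c)
for v in range(164,182,2): print(v,[S[v,u].round(3).tolist() for u in(254,259,264,269)])
cv2.imwrite("pics/s4.png",cv2.resize(c["pixels"][120:220,150:340,::-1],None,fx=4,fy=4,interpolation=cv2.INTER_NEAREST))
```

```text
[0.08741235 0.54282713 1.73315552]
164 [[0.496, 0.049, 0.105], [0.506, 0.053, 0.107], [0.504, 0.067, 0.102], [0.502, 0.08, 0.097]]
166 [[0.494, 0.05, 0.099], [0.508, 0.052, 0.104], [0.505, 0.065, 0.099], [0.501, 0.081, 0.092]]
168 [[0.495, 0.05, 0.095], [0.508, 0.051, 0.1], [0.503, 0.067, 0.093], [0.498, 0.083, 0.086]]
170 [[0.496, 0.049, 0.092], [0.507, 0.052, 0.095], [0.504, 0.067, 0.089], [0.507, 0.077, 0.087]]
172 [[0.488, 0.054, 0.082], [0.508, 0.051, 0.092], [0.506, 0.065, 0.087], [0.512, 0.072, 0.087]]
174 [[0.487, 0.055, 0.078], [0.507, 0.052, 0.087], [0.51, 0.061, 0.085], [0.513, 0.071, 0.083]]
176 [[0.489, 0.054, 0.074], [0.509, 0.05, 0.084], [0.51, 0.062, 0.081], [0.51, 0.074, 0.077]]
178 [[0.493, 0.05, 0.073], [0.508, 0.051, 0.079], [0.512, 0.06, 0.077], [0.515, 0.07, 0.075]]
180 [[0.499, 0.046, 0.072], [0.507, 0.052, 0.074], [0.51, 0.061, 0.072], [0.515, 0.07, 0.072]]
```

View pics/s4.png

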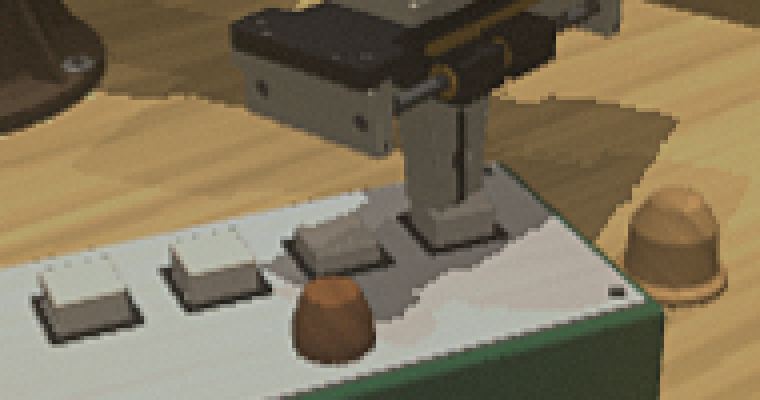

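Contact: 1.7–2.4 N at a TCP reading of 0.0655, and the finger stands on key 1 (crop 450,210), which is still up. So contact with an up key comes at a reading of about 0.066, and with the latched key at about 0.060. Next is key 2.

Request:
{"method": "jog_arm", "body": {
  "moves": [
    {"slide":[0,0,-1.6],"roll":0,"jaw":1},
    {"slide":[0,0,-1.6],"roll":0,"jaw":1},
    {"slide":[2.5,-5.2,-1.6],"roll":0,"jaw":1},
    {"slide":[2.5,-5.2,-1.6],"roll":0,"jaw":1},
    {"slide":[2.5,-5.2,-1],"roll":0,"jaw":1},
    {"slide":[2.5,-5.2,-0.3],"roll":0,"jaw":1},
    {"slide":[2.5,-5.2,0.1],"roll":0,"jaw":1},
    {"slide":[2.5,-5.2,0.3],"roll":0,"jaw":1},
    {"slide":[2.5,-5.2,0.3],"roll":0,"jaw":1},
    {"slide":[2.5,-5.2,0.3],"roll":0,"jaw":1}
  ]
}}

```text
clock: 6.07
position: [0.4828, 0.0116, 0.0621]
orientation: [-3.141, -0.001, -2.905]
wrist_force: [0.1, 0.5, 0.1]
finger_gap: 0.0004
gripper_force: 0.0
```

Request:
{"method": "jog_arm", "body": {
  "moves": [
    {"slide":[0,0,0.1],"roll":0,"jaw":1},
    {"slide":[0,0,0.1],"roll":0,"jaw":1},
    {"slide":[0,0,0.1],"roll":0,"jaw":1}
  ]
}}

```text
clock: 6.32
position: [0.4828, 0.0113, 0.0615]
orientation: [3.142, 0.0, -2.906]
wrist_force: [0.1, -0.1, 0.2]
finger_gap: 0.0004
gripper_force: 0.0
```

Request:
{"method": "jog_arm", "body": {
  "moves": [
    {"slide":[0,0,0.05],"roll":0,"jaw":1},
    {"slide":[0,0,0.1],"roll":0,"jaw":1},
    {"slide":[0,0,0.1],"roll":0,"jaw":1}
  ]
}}

```text
clock: 6.57
position: [0.4828, 0.0111, 0.0604]
orientation: [3.142, 0.0, -2.906]
wrist_force: [-0.3, 0.8, 0.0]
finger_gap: 0.0007
gripper_force: 0.0
```

Request:
{"method": "jog_arm", "body": {
  "moves": [
    {"slide":[0,0,0.03],"roll":0,"jaw":1},
    {"slide":[0,0,0.03],"roll":0,"jaw":1},
    {"slide":[0,0,0.03],"roll":0,"jaw":1}
  ]
}}

```text
clock: 6.82
position: [0.4828, 0.0111, 0.0603]
orientation: [3.142, 0.0, -2.906]
wrist_force: [-1.2, 0.4, 3.7]
finger_gap: 0.0005
gripper_force: 1.7
```

Key 2 has been touched at about 3.7 N and held firm, as a latched key should. Next is key 3, which is up.

Request:
{"method": "jog_arm", "body": {
  "moves": [
    {"slide":[0,0,-2.0],"roll":0,"jaw":1},
    {"slide":[0,0,-2.0],"roll":0,"jaw":1},
    {"slide":[2.6,-5.4,-2.0],"roll":0,"jaw":1},
    {"slide":[2.6,-5.4,-2.0],"roll":0,"jaw":1},
    {"slide":[2.6,-5.4,-1.3],"roll":0,"jaw":1},
    {"slide":[2.6,-5.4,-0.9],"roll":0,"jaw":1},
    {"slide":[2.6,-5.4,-0.6],"roll":0,"jaw":1},
    {"slide":[2.6,-5.4,-0.5],"roll":0,"jaw":1},
    {"slide":[2.6,-5.4,-0.4],"roll":0,"jaw":1},
    {"slide":[2.6,-5.4,-0.4],"roll":0,"jaw":1}
  ]
}}

```text
clock: 7.65
position: [0.4701, -0.0472, 0.0639]
orientation: [-3.141, -0.001, -2.905]
wrist_force: [-1.5, -1.2, 3.1]
finger_gap: 0.0004
gripper_force: 1.4
```

Request:
{"method": "jog_arm", "body": {
  "moves": [
    {"slide":[0,0,0],"roll":0,"jaw":1}
  ]
}}

```text
clock: 7.73
position: [0.4701, -0.0472, 0.0641]
orientation: [-3.141, -0.0, -2.905]
wrist_force: [-0.7, -1.7, 2.7]
finger_gap: 0.0005
gripper_force: 1.3
```

Key 3 has been tapped, about 2 mm down. Key 4 gets the same depth.

Request:
{"method": "jog_arm", "body": {
  "moves": [
    {"slide":[0,0,-1.6],"roll":0,"jaw":1},
    {"slide":[0,0,-1.6],"roll":0,"jaw":1},
    {"slide":[2.6,-5.4,-1.6],"roll":0,"jaw":1},
    {"slide":[2.6,-5.4,-1.6],"roll":0,"jaw":1},
    {"slide":[2.6,-5.4,-0.9],"roll":0,"jaw":1},
    {"slide":[2.6,-5.4,-0.5],"roll":0,"jaw":1},
    {"slide":[2.6,-5.4,-0.2],"roll":0,"jaw":1},
    {"slide":[2.6,-5.4,-0.1],"roll":0,"jaw":1},
    {"slide":[2.6,-5.4,0],"roll":0,"jaw":1},
    {"slide":[2.6,-5.4,0],"roll":0,"jaw":1}
  ]
}}

```text
clock: 8.57
position: [0.4574, -0.1057, 0.064]
orientation: [-3.141, -0.0, -2.905]
wrist_force: [-1.0, -0.7, 2.7]
finger_gap: 0.0008
gripper_force: 1.4
```

Request:
{"method": "jog_arm", "body": {
  "moves": [
    {"slide":[0,0,0],"roll":0,"jaw":1}
  ]
}}

```text
clock: 8.65
position: [0.4575, -0.1057, 0.0641]
orientation: [-3.142, -0.0, -2.905]
wrist_force: [-1.7, -0.5, 3.2]
finger_gap: 0.0007
gripper_force: 1.3
```

Key 4 is done. Back to key 2 to press it fully.

Request:
{"method": "jog_arm", "body": {
  "moves": [
    {"slide":[0,0,-1.8],"roll":0,"jaw":1},
    {"slide":[0,0,-1.8],"roll":0,"jaw":1},
    {"slide":[-5.2,10.8,-1.8],"roll":0,"jaw":1},
    {"slide":[-5.2,10.8,-1.8],"roll":0,"jaw":1},
    {"slide":[-5.2,10.8,-1.8],"roll":0,"jaw":1},
    {"slide":[-5.2,10.8,-1.8],"roll":0,"jaw":1},
    {"slide":[-5.2,10.8,-0.8],"roll":0,"jaw":1},
    {"slide":[-5.2,10.8,0],"roll":0,"jaw":1},
    {"slide":[-5.2,10.8,0.3],"roll":0,"jaw":1},
    {"slide":[-5.2,10.8,0.3],"roll":0,"jaw":1}
  ]
}}

```text
clock: 9.48
position: [0.4823, 0.011, 0.0604]
orientation: [3.141, -0.001, -2.906]
wrist_force: [0.4, -0.2, -0.5]
finger_gap: 0.0007
gripper_force: 0.0
```

Request:
{"method": "jog_arm", "body": {
  "moves": [
    {"slide":[0,0,0.3],"roll":0,"jaw":1},
    {"slide":[0,0,0.6],"roll":0,"jaw":1},
    {"slide":[0,0,0.9],"roll":0,"jaw":1},
    {"slide":[0,0,0.9],"roll":0,"jaw":1},
    {"slide":[0,0,0.9],"roll":0,"jaw":1}
  ]
}}

```text
clock: 9.9
position: [0.4828, 0.0109, 0.053]
orientation: [3.141, 0.001, -2.906]
wrist_force: [-5.0, 2.2, 11.1]
finger_gap: 0.0006
gripper_force: 5.7
```

It is fully down, at 11 N against the stop. Now I'll let go and lift clear.

Request:
{"method": "jog_arm", "body": {
  "moves": [
    {"slide":[0,0,-1],"roll":0,"jaw":1},
    {"slide":[0,0,-3],"roll":0,"jaw":1},
    {"slide":[0,0,-7],"roll":0,"jaw":1},
    {"slide":[0,0,-11],"roll":0,"jaw":1},
    {"slide":[0,0,-14],"roll":0,"jaw":1},
    {"slide":[0,0,-14],"roll":0,"jaw":1},
    {"slide":[0,0,-14],"roll":0,"jaw":1}
  ]
}}

```text
clock: 10.48
position: [0.4839, 0.0111, 0.1943]
orientation: [3.141, 0.005, -2.907]
wrist_force: [-1.1, -0.4, -0.9]
finger_gap: 0.0003
gripper_force: 0.0
```

Run:
```python
from h import *
c=arm.read_camera("scene");S=cloud(c);S0=np.load("scene1.npz")["W"]
for (u,v) in [(264,172),(235,179),(204,186),(172,194)]:
    print([np.nanmedian(X[v-2:v+3,u-2:u+3].reshape(-1,3),0).round(4).tolist() for X in (S0,S)])
cv2.imwrite("pics/s5.png",c["pixels"][...,::-1]); print(arm.get_obs()["position"])
```

```text
[[0.5068, 0.0641, 0.0868], [0.5074, 0.0643, 0.0873]]
[[0.4868, 0.0102, 0.0818], [0.496, 0.0055, 0.0874]]
[[0.483, -0.0528, 0.0873], [0.4823, -0.0529, 0.0871]]
[[0.4711, -0.1099, 0.0867], [0.4715, -0.1098, 0.087]]
[0.48282699 0.01082585 0.19263699]
```

View pics/s5.png

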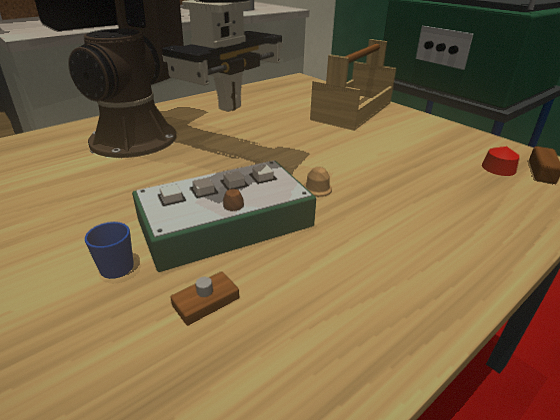

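All four keys now stand at the same height, about 0.087, including place 2 at (235,179). The cup, plug, dome and pad are where they were.

```bash
python3 -c "
from bench import arm
print(arm.finish_job())"
```

```text
the job is handed in; nothing more can be done
None
```

I tapped all four keys left to right and released the latched key at place 2; all four stand up, the loose pieces haven't moved, and the job is handed in (no verdict was returned).

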